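# Gauge the depth of a book box

## Robot

A 7-joint arm with a two-finger parallel gripper is mounted at the origin on the work surface. World frame = base frame: x ahead of the robot, y to its left, z up, the work surface at z = 0. Lengths are in m, angles in rad, forces in N, time in s.
With the tool pointing down it reaches from about 0.425 to 0.925 m from the base axis. Payload 6.8 kg.
Tool frame: the origin (TCP) lies at the very end of the fingers, on their centre line; the grasp point (between the pads) lies 19 mm behind it; z points along the fingers, y is the line along which they close (so a half turn about z gives the same grasp; the last joint's range is limited). The gripper opens to 85 mm and grips with 20 to 120 N. Pads are 22 mm wide; open, the fingers measure 114 mm over their backs; the gripper's body (76 mm by 85 mm) begins 54 mm behind the grasp point. The pads swing forward as they close: fully open they stand 13 mm farther back than shut.
Start: joints at [-0.108, 0.477, 0.022, 1.555, -0.011, 1.109, -0.083], TCP at [0.675, 0, 0.231] pointing down, gripper open.
Joint ranges: [-2.96, 2.96], [-0.34, 2.1], [-1.41, 1.46], [0.24, 2.44], [-1.37, 4.51], [0.17, 1.92], [-2.96, 2.96]. Speed limits (rad/s): [2.39, 2.39, 3.14, 3.14, 3.14, 3.14, 3.14].

## Interface

Orientations are given as a rotation vector (axis times angle).
In Python, from bench import get_obs, viewer, r gives the robot as it stands. The module is installed in compiled form; this text tells all that it offers.
- The arm moves only by the tool play_rows, never from a script. Its argument "commands" is a list that holds one entry, the list of rows, each a list of 5 numbers: the gripper's target within -1 to 1 (shut at 1, half-way at 0, fully open at -1), then the shift along the tool's x, y, z scaled (see below), then the turn about the tool's z scaled (see below). A call has 1 to 12 rows; each row is the pose to reach, as a shift and turn from the pose commanded when the call began, along the tool's axes at that moment; what a row does not reach only later rows make up. The controller multiplies each number of a shift by 0.2 m and each number of a turn by pi/2 rad. A row lasts 1/12 s, in which the tool goes at most 41.7 mm and 7.16 degrees, less where a joint would pass 70% of its speed; a pose out of reach is approached as far as the arm can. A call with a number of a shift or a turn outside -1 to 1 is refused whole. A call with a gripper value outside its range is refused whole. The fingers move at their own pace and stop on an object; "grip_force" is the grip in N (left out, the last holds). Time passes only in rows, so rows that repeat a pose let the fingers close. It gives the time, the measured TCP pose, the force, the opening and the grip force at its end, in the units of the state.
- get_obs(): the state, without advancing time (a new reading comes with each control period).
- viewer.grab_frame(name): name is "scene" or "side" or "wrist"; returns a dict with "pixels" (400x640x3 uint8, red, green, blue), "fovy" (degrees; the focal length in pixels is half the picture's height over the tangent of half this angle, whatever the lens; pixels are square), "cx", "cy" (the principal point, pixels), "distortion" ([k1, k2, p1, p2, k3] as OpenCV has them; the pictures are not rectified), "world_to_cam" (4x4, takes a point from world to camera coordinates); the wrist camera has in their place "hand_eye" (4x4, takes a point from camera to tool coordinates, whose origin is the TCP and whose axes are the flange's). Camera axes: x right, y up, looking along -z (the intrinsics and any distortion apply to the point x, -y, -z); pixel columns grow to the right and rows downward; lengths in m; the calibration is good to about 2 mm. A picture is of the moment at which its call begins: read the wrist's pose just before it. There is no depth.
- r.hand_in(): hands the job in; it is judged then, once.
Trained networks look in a picture, given as the dict that the camera call returned (one of the last four; its "shot" number tells which), for a name from the list of things; names that differ only in an ending like _2 or _b are one class to them, and where a whole thing is asked for, a point or a joint stands for the part that bears it (a point fixed in the world has none). Each returns a list of dicts, best first, with "score" (0 to 1); they miss things now and then, are a little off and sometimes report something else, mostly with a low value. They report only what shows in the picture. A call takes as long as a camera call. They do not tell look-alikes from the thing itself.
- viewer.trace(picture, thing): "pixels" (400x640 bool, what is visible of it) and "rect" ([left, top, right, bottom] in pixels, round what is visible of it).
The state is a dict: "clock": time; "joints": joint angles; "qvel": joint speeds; "tau": joint torques, N m; "tcp_pos": TCP position; "orientation": TCP orientation; "contact_force": force on the tool from outside, world axes, zero at the start; "moment": the same for the moment, N m; "grip_width": finger opening in m; "gripper_force": force on a finger pad.
Only numpy, scipy, OpenCV 4.12 (cv2) and the standard library are available. Lean on these libraries where they do the work, as an engineer would, in place of code of your own. Each camera call takes 0.05 s, during which the arm holds its last target. There are 200 camera calls.

## Task

Measure how deep the green book box is above its filler boards: lower the gauge's probe gently by its brass knob until the tip rests on the boards, then swing the red-posted lever fully round towards the column to lock the probe at that height. Let go and leave the probe resting there; do not tip over the glue jar or the pencil pot.

Things in the scene. Friction and masses are not known exactly. Their poses are not given: they have to be found in the camera images.
- stand: Depth-gauge stand, fixed. Dark steel base plate 280 x 340 x 15 mm, 28 mm steel column and a blue head arm 36 mm wide reaching over the box; its top is 150 mm above the bench. Origin on the bench exactly below the probe's axis; z up; x runs from the probe axis along the head arm to the column (column 130 mm along +x); the lever lies on the -y side when open. Yaw differs between starts.
- probe (a joint): Vertical travel of the steel probe through the head, m: 0 = fully raised, grows as it is lowered, limit 0.086. Friction holds it where it is left; with the lock open moving it takes about 2 N down, 5 N up. With the lock closed a brake holds it against about 20 N.
- probe_knob (a point): Middle of the probe's brass grip knob: an upright cylinder 22 mm in diameter and 30 mm high at the top of the 10 mm stem, open all round above the head. It is 160 mm above the probe's tip. It never turns. Close the fingers on it along the stand's y axis: along x they would come close to the lever's hub.
- probe_tip (a point): Lower end (tip) of the probe. 105 mm above the bench when fully raised.
- lock (a joint): Angle of the lock lever about a vertical axis, rad: 0 = open, pointing to the stand's -y; grows counter-clockwise seen from above, towards the stand's +x (the column); stop at 1.35. From about 0.6 it squeezes the probe. Locked from 1.0 on. It stays where it is left; swinging it takes about 3 N at the post, up to about 5 N near the stop.
- lock_pivot (a point): Point on the lever's pivot axis, 156 mm above the bench, 50 mm from the probe's axis along the stand's +x.
- lock_post (a point): Middle of the red upright post at the lever's end: cylinder 14 mm in diameter, 34 mm high, 80 mm from the pivot axis; this point is 178 mm above the bench and 16 mm below the post's top. Nothing on the stand but the probe, its knob and the lever rises above 165 mm.
- tray: The green half-made book box, open at the top, fixed on the stand's base plate round the probe's axis. Outside 190 (x) x 250 (y) x 75 mm high, walls 5 mm. Origin: centre of its underside, 15 mm above the bench.
- boards_top (a point): Centre of the upper face of the brown filler boards stacked in the box (176 x 236 mm, flat, level, fixed). The height of this face differs between starts, 23 to 53 mm above the bench. Rigid.
- glue_jar: White glue jar with blue cap, 72 mm in diameter, 85 mm high, loose, standing on the bench left of the stand. Origin: centre of its underside; z up along its axis.
- pencil_pot: Black pot with pencils, 72 mm in diameter, 90 mm high (pencils to 175), loose, standing on the bench right of the stand. Origin: centre of its underside; z up along its axis.
Mind the look-alikes: they are no part of the job. What is meant by the pencil_pot is not purple, and is the larger of those in its own colour.

How it is judged:
On the way:
1. the probe's tip rests on the boards (within 2 mm) while the lock lever is still open (below 0.5 rad) (z of probe_tip in the frame of boards_top below 0.002 m and value of joint lock below 0.5 rad), for 0.2 s.
At the end, for the whole second after the job is handed in: The probe's tip is on the filler boards (no more than 2 mm above them), the lock lever is at 1.0 rad or more, and the glue jar and the pencil pot stand upright (within 0.3 rad) (z of probe_tip in the frame of boards_top between -0.003 and 0.002 m and value of joint lock above 1 rad and angle between each of glue_jar, pencil_pot's own z axis and vertical below 0.3 rad); the robot touches nothing.
It fails at once if the boards are dented: the probe is pressed on them with more than 45 N (contact force between probe and boards above 45 N).
It fails at once if the glue jar or the pencil pot is tipped over (more than 0.5 rad) (angle between any of glue_jar, pencil_pot's own z axis and vertical above 0.5 rad).
It also fails if it takes over 46 s, if anything falls off the work surface, if the arm or the gripper's body presses on something with over 40 N, if the wrist force passes 120 N, or if a joint passes its speed limit or range.

## Working session

There is one attempt and no reset: what is moved stays moved. The work goes in short steps, Python scripts to look and compute and a tool call to move; the robot and the scene stay as the last step left them, time stands still between calls to the robot, and variables do not carry over. Pictures are saved under pics/ and viewed, at most 11 in all, crops included, and the job is handed in when it is done.

Besides the shell and the picture viewer there is one more tool, called after "Call:" by a JSON object that holds its "fn" and its "kwargs". play_rows: Moves the arm, as the interface text tells. Shifts and turns lie within -1 to 1; 1 stands for 0.2 m of shift or pi/2 rad of turn. Its arguments: {"type":"object","properties":{"commands":{"type":"array","items":{"type":"array","items":{"type":"array","items":{"type":"number","minimum":-1,"maximum":1}}}},"grip_force":{"type":"number"}},"required":["commands"]}

```bash
mkdir -p pics; cat > h.py <<'E'
import numpy as np, cv2
from bench import get_obs, viewer, r
def K(f):
    F=200/np.tan(np.radians(f["fovy"])/2)
    return np.array([[F,0,f["cx"]],[0,F,f["cy"]],[0,0,1]]), np.array(f["distortion"],float)
def W2C(f,o=None):
    if "world_to_cam" in f: return np.array(f["world_to_cam"])
    T=np.eye(4); T[:3,:3]=cv2.Rodrigues(np.array(o["orientation"],float))[0]; T[:3,3]=o["tcp_pos"]
    return np.linalg.inv(T@np.array(f["hand_eye"]))
S=np.diag([1,-1,-1.])
def ray(f,px,o=None):
    k,d=K(f); M=W2C(f,o)
    p=cv2.undistortPoints(np.array([[px]],float),k,d)[0,0]
    v=M[:3,:3].T@S@np.array([p[0],p[1],1]); c=-M[:3,:3].T@M[:3,3]
    return c,v/np.linalg.norm(v)
def atz(f,px,z,o=None):
    c,v=ray(f,px,o); return c+v*(z-c[2])/v[2]
def proj(f,P,o=None):
    k,d=K(f); M=W2C(f,o); q=(S@(M[:3,:3]@np.array(P,float).reshape(-1,3).T+M[:3,3:])).T
    return cv2.projectPoints(q,np.zeros(3),np.zeros(3),k,d)[0][:,0]
def tri(rs):
    A=0;b=0
    for c,v in rs:
        Q=np.eye(3)-np.outer(v,v); A=A+Q; b=b+Q@c
    x=np.linalg.solve(A,b); return x,[np.linalg.norm((np.eye(3)-np.outer(v,v))@(x-c)) for c,v in rs]
def save(f,n): cv2.imwrite("pics/"+n,f["pixels"][:,:,::-1])
E
python3 - <<'E'
from h import *
o=get_obs(); print(o["clock"],o["tcp_pos"],o["orientation"],o["contact_force"])
for n in("scene","side","wrist"):
    f=viewer.grab_frame(n); save(f,n+"0.png")
    for t in("probe_knob","lock_post","glue_jar","pencil_pot","boards_top","tray"):
        for q in viewer.trace(f,t)[:3]:
            ys,xs=np.nonzero(q["pixels"]); c=(xs.mean(),ys.mean()) if len(xs) else None
            print(n,t,round(q["score"],2),q["rect"],c,len(xs))
E
```

```text
0.0 [ 6.74426193e-01 -1.75491192e-05  2.30361695e-01] [-2.22065543e+00 -2.22062608e+00  2.07951347e-03] [-1.02878244 -0.18542979 -0.01637268]
scene probe_knob 0.67 [268.7, 190.0, 299.8, 203.8] (np.float64(282.29213483146066), np.float64(194.9943820224719)) 178
scene probe_knob 0.54 [288.5, 150.6, 293.8, 181.4] (np.float64(289.97037037037035), np.float64(163.71851851851852)) 135
scene probe_knob 0.19 [165.4, 224.1, 202.0, 269.4] (np.float64(186.76943005181346), np.float64(249.05181347150258)) 772
scene lock_post 0.39 [169.3, 224.0, 201.9, 267.0] (np.float64(186.73783783783784), np.float64(249.1283783783784)) 740
scene glue_jar 0.93 [431.9, 182.0, 456.9, 213.9] (np.float64(444.04886561954623), np.float64(196.77312390924956)) 573
scene pencil_pot 0.82 [164.9, 224.0, 202.2, 267.0] (np.float64(186.77370417193427), np.float64(249.08596713021493)) 791
scene pencil_pot 0.62 [208.0, 210.9, 230.0, 240.3] (np.float64(219.42696629213484), np.float64(225.69101123595505)) 356
scene pencil_pot 0.57 [179.2, 270.7, 199.5, 294.7] (np.float64(188.6031746031746), np.float64(284.72222222222223)) 378
scen
[... 1145 characters left out ...]
1435
side boards_top 0.65 [266.4, 239.9, 348.3, 295.4] (np.float64(305.0131834044203), np.float64(264.66343544009305)) 2579
side boards_top 0.26 [245.2, 195.7, 388.7, 331.0] (np.float64(324.025949705725), np.float64(267.91412520064205)) 3738
side tray 0.82 [256.4, 216.5, 361.9, 319.3] (np.float64(306.93138424821), np.float64(269.75268496420045)) 3352
side tray 0.64 [314.8, 218.5, 344.1, 240.5] (np.float64(328.8355555555556), np.float64(229.99555555555557)) 225
wrist boards_top 0.82 [70.3, 168.1, 228.0, 352.3] (np.float64(147.08260415306256), np.float64(220.97851639023116)) 15314
wrist tray 0.97 [17.6, 152.0, 248.9, 390.4] (np.float64(118.85753697601349), np.float64(218.63483791861447)) 13049
```

```bash
python3 - <<'E'
import cv2
s=cv2.imread("pics/scene0.png")[120:310,150:470]; d=cv2.imread("pics/side0.png")[150:360,230:480]
cv2.imwrite("pics/c1.png",cv2.resize(s,None,fx=2.5,fy=2.5,interpolation=cv2.INTER_CUBIC))
cv2.imwrite("pics/c2.png",cv2.resize(d,None,fx=2.8,fy=2.8,interpolation=cv2.INTER_CUBIC))
E
```

```text
(no output)
```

View pics/c1.png

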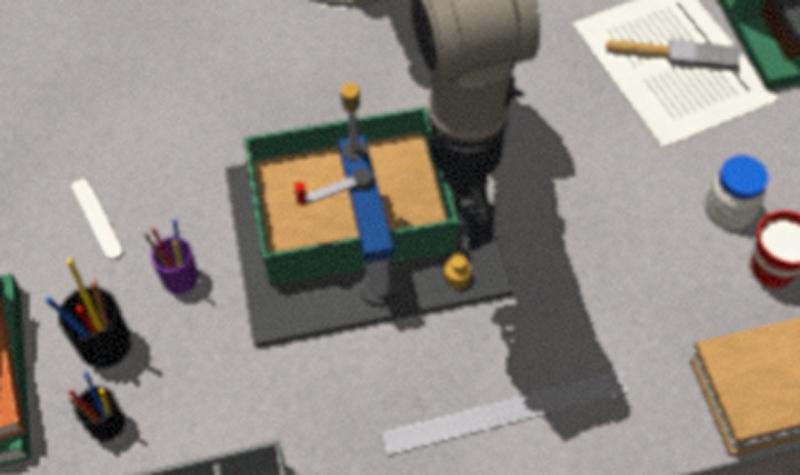

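View pics/c2.png

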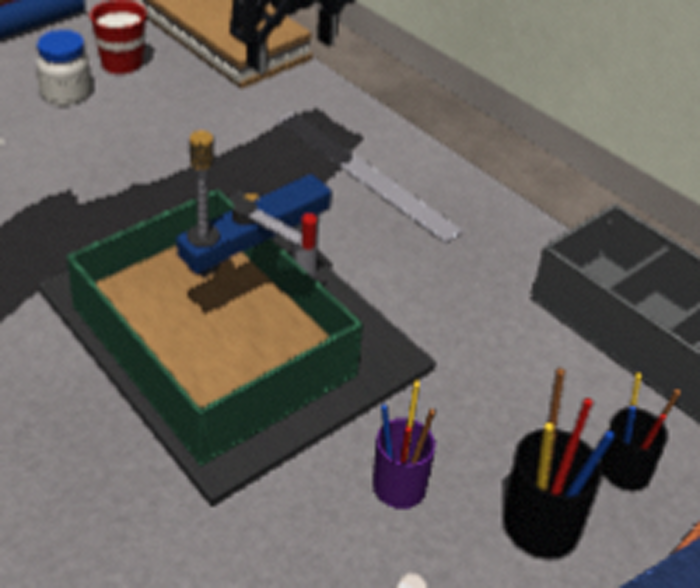

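View pics/wrist0.png

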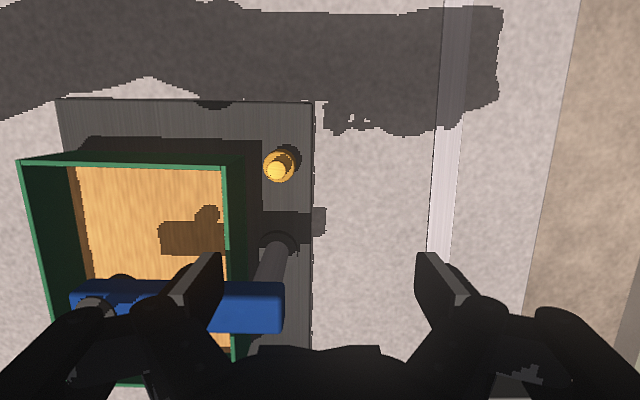

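The scene shot shows the stand ahead of the robot: brass knob near (290,158), red post near (270,196), column on the far side, and the arm's shadow. The side shot has the knob near (302,204) and the post near (340,232). The wanted pot is the large black one, at (187,249) in scene and (427,324) in side. The wrist view shows only the head, the column and a brass decoy.

```bash
cat >> h.py <<'E'
def seg(f,what,box):
    h=cv2.cvtColor(f["pixels"],cv2.COLOR_RGB2HSV); H,Sa,V=[h[:,:,i].astype(int) for i in range(3)]
    m=((H<6)|(H>174))&(Sa>150)&(V>90) if what=="red" else (H>11)&(H<30)&(Sa>120)&(V>80)
    b=np.zeros_like(m); b[box[1]:box[3],box[0]:box[2]]=1
    n,l,s,c=cv2.connectedComponentsWithStats((m&b).astype(np.uint8))
    if n<2: return None
    i=1+s[1:,4].argmax(); x,y,w,hh,a=s[i]
    return np.array([x+(w-1)/2,y+(hh-1)/2]),s[i]
E
python3 - <<'E'
from h import *
from scipy.optimize import least_squares
a=viewer.grab_frame("scene"); b=viewer.grab_frame("side")
P={}
for w,ba,bb in(("yel",(280,148,300,170),(292,192,312,218)),("red",(262,186,278,206),(332,220,350,246))):
    pa,pb=seg(a,w,ba),seg(b,w,bb); print(w,pa,pb)
    x,e=tri([ray(a,pa[0]),ray(b,pb[0])]); print(x,e); P[w]=(x,pa[0],pb[0])
def res(p):
    x,y,t,hk=p; c,s=np.cos(t),np.sin(t)
    K_=[x,y,hk]; R_=[x+50e-3*c+80e-3*s,y+50e-3*s-80e-3*c,.178]
    return np.r_[(proj(a,K_)-P["yel"][1]).ravel(),(proj(b,K_)-P["yel"][2]).ravel(),(proj(a,R_)-P["red"][1]).ravel(),(proj(b,R_)-P["red"][2]).ravel()]
s=least_squares(res,[*P["yel"][0][:2],0,.265]); print("fit",s.x,s.fun.round(2))
for n,pa,pb in(("jar",(444,197.5),(252,174)),("pot",(187,249),(427,330))):
    print(n,*tri([ray(a,pa),ray(b,pb)]))
E
```

```text
yel (array([289.5, 156.5]), array([287, 154,   6,   6,  32], dtype=int32)) (array([301.5, 199.5]), array([298, 197,   8,   6,  37], dtype=int32))
[ 0.49648754 -0.08832621  0.26840993] [np.float64(0.001261198775339064), np.float64(0.0012611987753391063)]
red (array([269.5, 195. ]), array([268, 193,   4,   5,  13], dtype=int32)) (array([340., 232.]), array([338, 226,   5,  13,  49], dtype=int32))
[ 0.55948659 -0.16875943  0.18334901] [np.float64(0.000945126823497414), np.float64(0.0009451268234974844)]
fit [ 0.4984418  -0.0913856   0.11856025  0.27019374] [-0.66 -0.02  1.71  0.02  1.09  0.44 -1.89  0.85]
jar [0.61077831 0.40957711 0.04041114] [np.float64(0.0036187323939079617), np.float64(0.0036187323939078993)]
pot [ 0.60325388 -0.44998001  0.0466009 ] [np.float64(0.002241935585587441), np.float64(0.00224193558558759)]
```

```bash
python3 - <<'E'
from h import *
o=get_obs(); f=viewer.grab_frame("wrist"); print(np.round(f["hand_eye"],3))
for tcp,name in(((.5,-.17,.36),"a"),((.5,-.2,.38),"b"),((.53,-.2,.40),"c")):
    q=dict(o); q["tcp_pos"]=np.array(tcp); print(name,proj(f,[[.497,-.09,.265],[.56,-.165,.178],[.546,-.084,.156],[.497,-.09,.04]],q).round())
E
```

```text
[[ 0.001  0.963  0.269  0.068]
 [ 1.    -0.001 -0.001 -0.   ]
 [-0.001  0.269 -0.963 -0.141]
 [ 0.     0.     0.     1.   ]]
a [[315.  94.]
 [377. 175.]
 [364.  93.]
 [317. 103.]]
b [[315.  52.]
 [376. 144.]
 [362.  65.]
 [317.  81.]]
c [[277.  57.]
 [346. 142.]
 [333.  67.]
 [296.  82.]]
```

Call:
{"fn": "play_rows", "kwargs": {"commands": [[[-1,0,0,-0.2,0],[-1,0,0,-0.4,0],[-1,-0.2,-0.2,-0.6,0],[-1,-0.4,-0.4,-0.7,0],[-1,-0.6,-0.6,-0.7,0],[-1,-0.75,-0.8,-0.7,0],[-1,-0.75,-0.87,-0.7,0],[-1,-0.75,-0.87,-0.7,0],[-1,-0.75,-0.87,-0.7,0],[-1,-0.75,-0.87,-0.7,0]]]}}

```text
clock: 2.03
tcp_pos: [0.4998, -0.1516, 0.3723]
orientation: [2.225, 2.216, 0.002]
contact_force: [1.5, 0.2, -0.4]
grip_width: 0.0853
gripper_force: 0.0
```

```bash
python3 - <<'E'
from h import *
o=get_obs(); f=viewer.grab_frame("wrist"); save(f,"w1.png"); print(o["clock"],o["tcp_pos"],o["orientation"],np.abs(o["qvel"]).max())
print(seg(f,"yel",(240,40,400,200)),seg(f,"red",(300,80,480,300)))
b=viewer.grab_frame("side");save(b,"s1.png");a=viewer.grab_frame("scene");save(a,"a1.png")
print(proj(f,[[.497,-.09,.28],[.56,-.165,.195]],o))
E
```

```text
2.0333 [ 0.49983338 -0.15164157  0.37230394] [2.22460164e+00 2.21615636e+00 1.93182433e-03] 0.05132891232321407
(array([314.5, 119.5]), array([  251,    40,   128,   160, 15094], dtype=int32)) (array([378.5, 195. ]), array([372, 189,  14,  13, 139], dtype=int32))
[[314.42006496 120.60655827]
 [377.24135934 193.65840934]]
```

View pics/w1.png

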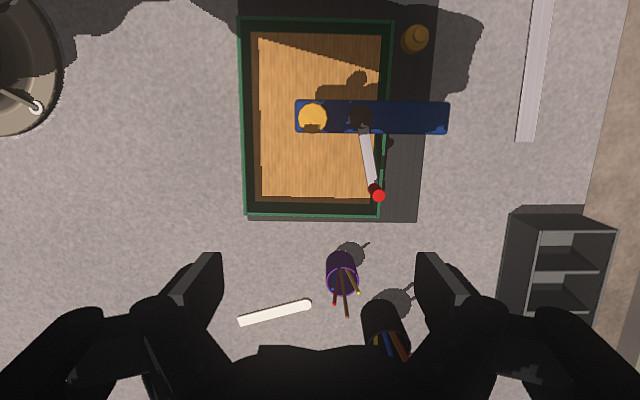

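The wrist view shows the knob's top at about (312,117), the red post's top at (378.5,196), the lever hub at (361,118) and the blue head running almost level. The tray rim corners are near (238,17), (393,21), (380,215) and (245,215). I'll refine the fit with these.

```bash
python3 - <<'E'
from h import *
from scipy.optimize import least_squares
a=viewer.grab_frame("scene"); b=viewer.grab_frame("side"); o=get_obs(); f=viewer.grab_frame("wrist")
h=cv2.cvtColor(f["pixels"],cv2.COLOR_RGB2HSV).astype(int)
m=((h[:,:,0]>11)&(h[:,:,0]<30)&(h[:,:,1]>100)&(h[:,:,2]>60)); m[:101]=0;m[133:]=0;m[:,:297]=0;m[:,331:]=0
ys,xs=np.nonzero(m); print("knob w",xs.min(),xs.max(),ys.min(),ys.max(),cv2.minEnclosingCircle(np.c_[xs,ys].astype(np.float32)))
kp=np.array([312.5,117])
# lines fitted from atz at known heights
def L(p,q,z): P,Q=atz(f,p,z,o),atz(f,q,z,o); d=Q-P; return P[:2].round(4),Q[:2].round(4),np.degrees(np.arctan2(d[1],d[0])).round(2),np.hypot(*d[:2]).round(4)
for n,p,q,z in(("head near",(297,134),(447,134),.15),("head far",(297,99),(449,102),.15),("tray front",(245,215),(380,215),.09),("tray far",(238,17),(393,21),.09),("tray R",(380,215),(393,21),.09),("tray L",(245,215),(238,17),.09),("knob-post",kp,(378.5,195),.28)): print(n,*L(p,q,z))
print("post",atz(f,(378.5,195),.195,o),"knob",atz(f,kp,.28,o),atz(f,kp,.265,o), "hub",atz(f,(361,118),.16,o))
E
```

```text
knob w 297 330 101 132 ((313.5, 115.5), 21.96598243713379)
head near [ 0.4776 -0.1048] [ 0.6439 -0.1042] 0.22 0.1663
head far [ 0.4781 -0.0678] [ 0.6424 -0.0702] -0.84 0.1643
tray front [ 0.4001 -0.2187] [ 0.5867 -0.2182] 0.17 0.1867
tray far [0.4059 0.0269] [0.5892 0.0232] -1.16 0.1834
tray R [ 0.5867 -0.2182] [0.5892 0.0232] 89.4 0.2414
tray L [ 0.4001 -0.2187] [0.4059 0.0269] 88.64 0.2457
knob-post [ 0.4972 -0.0846] [ 0.5464 -0.1408] -48.82 0.0747
post [ 0.56282459 -0.16267599  0.195     ] knob [ 0.49718704 -0.08460548  0.28      ] [ 0.49691024 -0.08482572  0.265     ] hub [ 0.54652783 -0.08722372  0.16      ]
```

Call:
{"fn": "play_rows", "kwargs": {"commands": [[[-1,0.1,0,0,0.08],[-1,0.2,-0.01,0,0.16],[-1,0.325,-0.015,0,0.24],[-1,0.325,-0.015,0,0.32],[-1,0.325,-0.015,0,0.4],[-1,0.325,-0.015,0,0.48],[-1,0.325,-0.015,0,0.55],[-1,0.325,-0.015,0,0.63],[-1,0.325,-0.015,0,0.71],[-1,0.325,-0.015,0,0.79],[-1,0.325,-0.015,0,0.86],[-1,0.325,-0.015,0,0.92]]]}}

```text
clock: 3.33
tcp_pos: [0.4985, -0.0842, 0.3709]
orientation: [-3.136, -0.191, 0.001]
contact_force: [-0.9, 0.1, 0.3]
grip_width: 0.0855
gripper_force: 0.0
```

Call:
{"fn": "play_rows", "kwargs": {"commands": [[[-1,0,0,0,0.08],[-1,0,0,0,0.08],[-1,0,0,0,0.08],[-1,0,0,0,0.08],[-1,0,0,0,0.08]]]}}

```text
clock: 3.75
tcp_pos: [0.4981, -0.0848, 0.3712]
orientation: [3.142, 0.004, -0.0]
contact_force: [-0.8, 0.2, -0.1]
grip_width: 0.0855
gripper_force: 0.0
```

```bash
python3 - <<'E'
from h import *
o=get_obs(); f=viewer.grab_frame("wrist"); save(f,"w2.png"); print(o["clock"],o["tcp_pos"],o["orientation"],o["joints"],o["contact_force"])
T=cv2.Rodrigues(np.array(o["orientation"]))[0]; print(T.round(3))
print(proj(f,[[.497,-.0865,.28],[.563,-.163,.195]],o))
b=viewer.grab_frame("side"); save(b,"s2.png")
E
```

```text
3.75 [ 0.49813628 -0.08478724  0.37117317] [ 3.14157725e+00  4.42367723e-03 -3.39631194e-04] [-0.06710016  0.08159012  0.12107284  1.76675362 -0.01020768  1.29407248
 -1.51161529] [-0.81789814  0.24107441 -0.08003443]
[[ 1.     0.003 -0.   ]
 [ 0.003 -1.    -0.   ]
 [-0.     0.    -1.   ]]
[[320.13951501 206.67804082]
 [399.91999767 115.60757242]]
```

View pics/w2.png

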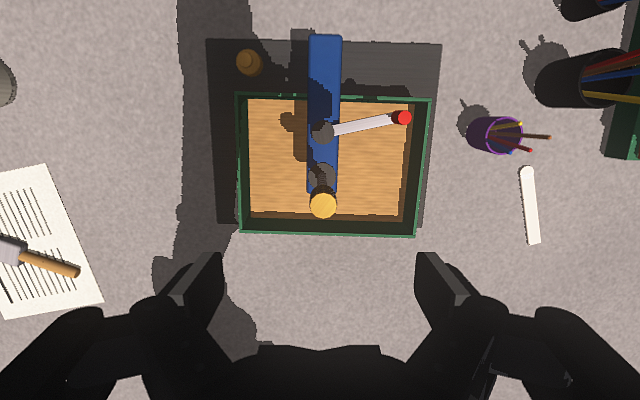

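The wrist view, now turned, shows the knob's top at (323,206), about 2 mm to the -y side of the prediction. The knob sits between the open fingers, and the lever post at (402,118) is clear of them.

Call:
{"fn": "play_rows", "kwargs": {"commands": [[[-1,0,0.015,0.12,0],[-1,0,0.015,0.25,0],[-1,0,0.015,0.38,0],[-1,0,0.015,0.5,0],[-1,0,0.015,0.58,0],[-1,0,0.015,0.62,0],[-1,0,0.015,0.62,0],[-1,0,0.015,0.62,0]]], "grip_force": 20}}

```text
clock: 4.52
tcp_pos: [0.4984, -0.088, 0.2478]
orientation: [3.142, 0.001, 0.001]
contact_force: [0.2, -0.4, 0.8]
grip_width: 0.0855
gripper_force: 0.0
```

Call:
{"fn": "play_rows", "kwargs": {"commands": [[[0.2,0,0,0,0],[0.4,0,0,0,0],[0.5,0,0,0,0],[0.6,0,0,0,0],[0.7,0,0,0,0],[0.8,0,0,0,0],[0.9,0,0,0,0],[1,0,0,0,0],[1,0,0,0,0],[1,0,0,0,0]]], "grip_force": 20}}

```text
clock: 5.35
tcp_pos: [0.4982, -0.0882, 0.2475]
orientation: [3.141, -0.0, 0.001]
contact_force: [-0.3, -1.3, 2.6]
grip_width: 0.0211
gripper_force: 22.8
```

```bash
python3 - <<'E'
from h import *
o=get_obs(); a=viewer.grab_frame("scene"); b=viewer.grab_frame("side"); print(o["clock"],o["tcp_pos"],o["contact_force"],o["moment"],o["grip_width"],o["gripper_force"])
s=a["pixels"][110:250,220:360];d=b["pixels"][150:290,240:380]
cv2.imwrite("pics/g1.png",cv2.resize(np.hstack([s,d])[:,:,::-1],None,fx=2.8,fy=2.8,interpolation=cv2.INTER_CUBIC))
E
```

```text
5.35 [ 0.4981733  -0.08819256  0.24745256] [-0.33851455 -1.34259359  2.61691581] [-0.26509211 -0.00732409  0.04255387] 0.02105642317346412 22.84683734178543
```

View pics/g1.png

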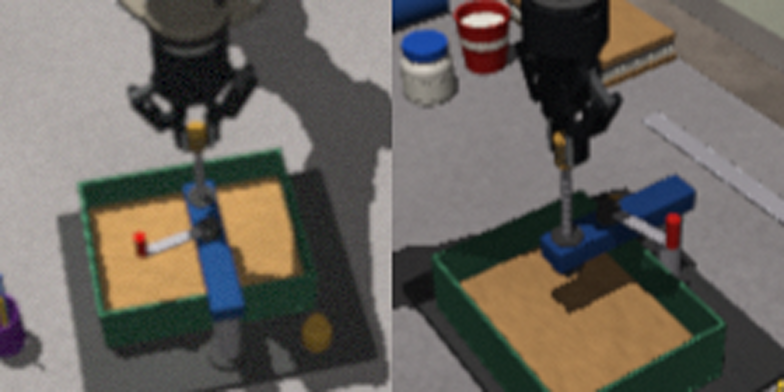

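The knob is gripped (opening 21 mm), and the fingers are clear of the head and lever.

Call:
{"fn": "play_rows", "kwargs": {"commands": [[[1,0,0,0.03,0],[1,0,0,0.07,0],[1,0,0,0.12,0],[1,0,0,0.17,0],[1,0,0,0.21,0],[1,0,0,0.23,0],[1,0,0,0.23,0],[1,0,0,0.23,0]]]}}

```text
clock: 6.12
tcp_pos: [0.4981, -0.0881, 0.2005]
orientation: [3.141, -0.0, -0.001]
contact_force: [4.7, -1.9, -5.5]
grip_width: 0.0208
gripper_force: 22.4
```

Call:
{"fn": "play_rows", "kwargs": {"commands": [[[1,0,0,0.005,0],[1,0,0,0.01,0],[1,0,0,0.015,0],[1,0,0,0.015,0]]]}}

```text
clock: 6.45
tcp_pos: [0.4981, -0.0881, 0.1986]
orientation: [3.141, -0.0, 0.001]
contact_force: [1.8, -3.5, 1.1]
grip_width: 0.0216
gripper_force: 22.9
```

```bash
python3 - <<'E'
from h import *
b=viewer.grab_frame("side"); a=viewer.grab_frame("scene")
s=a["pixels"][130:240,240:340];d=b["pixels"][190:300,250:350]
cv2.imwrite("pics/g2.png",cv2.resize(np.hstack([s,d])[:,:,::-1],None,fx=4,fy=4,interpolation=cv2.INTER_CUBIC))
E
```

```text
(no output)
```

View pics/g2.png

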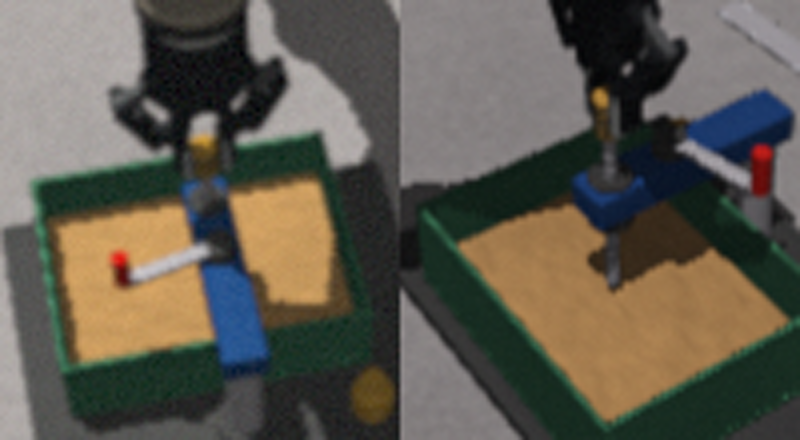

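The probe follows the hand: the tip shows below the head at about (303.5,261) in side and isn't on the boards yet. I'll continue in small steps.

Call:
{"fn": "play_rows", "kwargs": {"commands": [[[1,0,0,0.005,0],[1,0,0,0.01,0],[1,0,0,0.015,0],[1,0,0,0.015,0]]]}}

```text
clock: 6.88
tcp_pos: [0.4981, -0.0881, 0.1952]
orientation: [3.141, -0.0, 0.0]
contact_force: [2.2, -3.6, 0.1]
grip_width: 0.0209
gripper_force: 22.9
```

Call:
{"fn": "play_rows", "kwargs": {"commands": [[[1,0,0,0.005,0],[1,0,0,0.01,0],[1,0,0,0.015,0],[1,0,0,0.015,0]]]}}

```text
clock: 7.22
tcp_pos: [0.4981, -0.0881, 0.1924]
orientation: [3.142, -0.0, 0.0]
contact_force: [1.5, -3.6, 3.4]
grip_width: 0.021
gripper_force: 23.1
```

Call:
{"fn": "play_rows", "kwargs": {"commands": [[[1,0,0,0.005,0],[1,0,0,0.01,0],[1,0,0,0.015,0],[1,0,0,0.015,0]]]}}

```text
clock: 7.55
tcp_pos: [0.4983, -0.0882, 0.1918]
orientation: [-3.141, 0.001, -0.002]
contact_force: [-6.5, -2.0, 25.5]
grip_width: 0.0212
gripper_force: 25.2
```

```bash
python3 - <<'E'
from h import *
b=viewer.grab_frame("side"); o=get_obs(); t=o["tcp_pos"]
z=t[2]-.1425; print("tip z if raised start",z, proj(b,[t[0],t[1],z]))
d=b["pixels"][230:300,270:340]
cv2.imwrite("pics/g3.png",cv2.resize(d[:,:,::-1],None,fx=8,fy=8,interpolation=cv2.INTER_CUBIC))
E
```

```text
tip z if raised start 0.04934742744098139 [[303.71655129 260.14039169]]
```

View pics/g3.png

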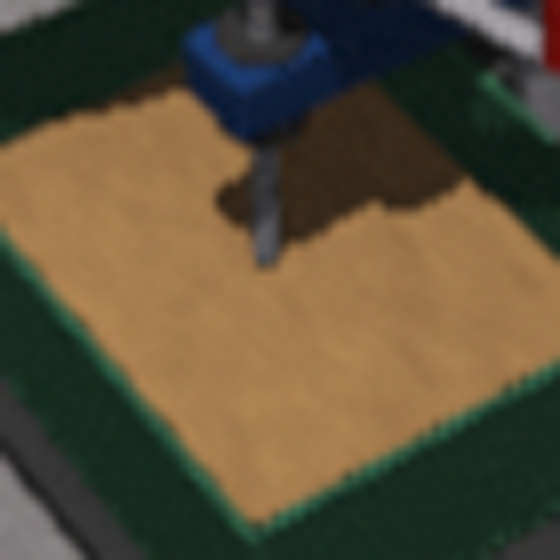

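The tip rests on the boards, at (303,263) in the side view. The contact force jumped to 25 N, and the travel stopped at a tip height of about 0.049 m, which is in range. I'll ease the load and open the fingers.

Call:
{"fn": "play_rows", "kwargs": {"commands": [[[1,0,0,-0.004,0],[1,0,0,-0.004,0],[0.7,0,0,-0.004,0],[0.3,0,0,-0.004,0],[-0.3,0,0,-0.004,0],[-1,0,0,-0.004,0],[-1,0,0,-0.004,0],[-1,0,0,-0.004,0],[-1,0,0,-0.004,0],[-1,0,0,-0.004,0]]]}}

```text
clock: 8.43
tcp_pos: [0.4979, -0.0879, 0.1899]
orientation: [-3.141, -0.0, 0.001]
contact_force: [0.4, -0.4, -0.3]
grip_width: 0.0855
gripper_force: 0.0
```

Call:
{"fn": "play_rows", "kwargs": {"commands": [[[-1,0,0,-0.1,0],[-1,0,0,-0.25,0],[-1,0,0,-0.4,0],[-1,0,0,-0.5,0],[-1,0,0,-0.5,0],[-1,0,0,-0.5,0],[-1,0,0,-0.5,0]]]}}

```text
clock: 9.02
tcp_pos: [0.4974, -0.0879, 0.2892]
orientation: [-3.141, -0.0, 0.002]
contact_force: [-0.1, 0.9, -0.3]
grip_width: 0.0851
gripper_force: 0.0
```

```bash
python3 - <<'E'
from h import *
o=get_obs(); f=viewer.grab_frame("wrist"); b=viewer.grab_frame("side"); a=viewer.grab_frame("scene"); print(o["tcp_pos"])
save(f,"w4.png"); print(proj(b,[o["tcp_pos"][0],o["tcp_pos"][1],.049]))
r_=seg(f,"red",(340,60,480,200)); print(r_, atz(f,r_[0],.194,o))
pa,pb=seg(a,"red",(255,180,285,215)),seg(b,"red",(325,215,355,250)); print(pa,pb,tri([ray(a,pa[0]),ray(b,pb[0])]))
d=b["pixels"][190:290,260:360]
cv2.imwrite("pics/g4.png",np.hstack([cv2.resize(d[:,:,::-1],None,fx=4,fy=4,interpolation=cv2.INTER_CUBIC),f["pixels"][:,200:600,::-1]]))
E
```

```text
[ 0.49743952 -0.08787451  0.28924851]
[[303.4062369  260.31069566]]
(array([429. , 117.5]), array([420, 108,  19,  20, 299], dtype=int32)) [ 0.56148059 -0.16723046  0.194     ]
(array([269.5, 195. ]), array([268, 193,   4,   5,  13], dtype=int32)) (array([340., 232.]), array([338, 226,   5,  13,  46], dtype=int32)) (array([ 0.55948659, -0.16875943,  0.18334901]), [np.float64(0.000945126823497414), np.float64(0.0009451268234974844)])
```

View pics/g4.png

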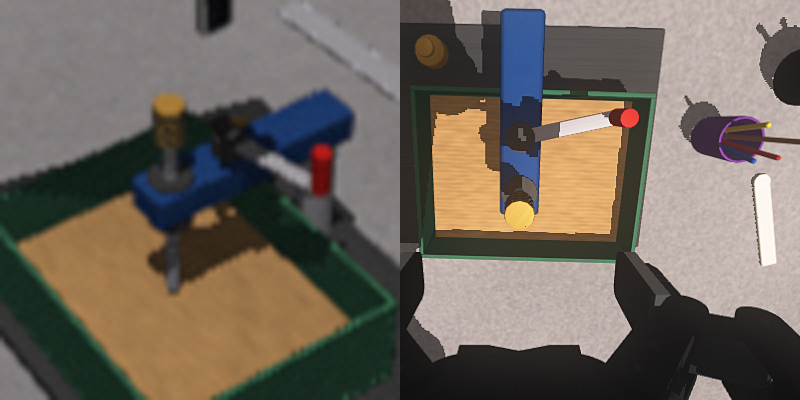

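The probe stayed on the boards after release, with the tip at about (303,262) in side. The lever is still open, with the post's top at (429,117) in the wrist view, i.e. (0.561,-0.167). Next I shut the fingers and go behind the post.

Call:
{"fn": "play_rows", "kwargs": {"commands": [[[1,0.05,0.12,0,-0.05],[1,0.1,0.25,0,-0.1],[1,0.155,0.42,0,-0.1],[1,0.155,0.42,0,-0.1],[1,0.155,0.42,0,-0.1],[1,0.155,0.42,0,-0.1],[1,0.155,0.42,0.15,-0.1],[1,0.155,0.42,0.3,-0.1],[1,0.155,0.42,0.45,-0.1],[1,0.155,0.42,0.55,-0.1],[1,0.155,0.42,0.58,-0.1],[1,0.155,0.42,0.58,-0.1]]]}}

```text
clock: 10.17
tcp_pos: [0.5278, -0.1704, 0.1725]
orientation: [-3.13, -0.249, 0.006]
contact_force: [0.1, 0.8, -0.6]
grip_width: -0.0001
gripper_force: 0.0
```

```bash
python3 - <<'E'
from h import *
o=get_obs(); t=np.array(o["tcp_pos"]); R=cv2.Rodrigues(np.array(o["orientation"]))[0]; print(o["clock"],t,R[:,0].round(3),o["grip_width"],o["contact_force"])
piv=np.array([.548,-.088]); y0=np.arctan2(R[1,0],R[0,0])
for n,phi in enumerate(np.radians(np.arange(-80,-7,6))):
    tt=np.array([-np.sin(phi),np.cos(phi)]); p=piv+.08*np.array([np.cos(phi),np.sin(phi)])-.018*tt
    d=R.T@np.r_[p-t[:2],0]; print(round(np.degrees(phi)),(d[:2]/.2).round(3), round(-((phi+np.pi/2)-y0)/(np.pi/2),3))
E
```

```text
10.1667 [ 0.52779054 -0.17038635  0.17248273] [ 0.987  0.158 -0.004] -0.00010495252187749285 [ 0.14731262  0.81085537 -0.60179108]
-80 [0.081 0.011] -0.01
-74 [0.124 0.017] -0.077
-68 [0.166 0.019] -0.143
-62 [0.209 0.017] -0.21
-56 [0.252 0.01 ] -0.277
-50 [ 0.293 -0.001] -0.343
-44 [ 0.333 -0.017] -0.41
-38 [ 0.371 -0.036] -0.477
-32 [ 0.407 -0.06 ] -0.543
-26 [ 0.44  -0.087] -0.61
-20 [ 0.471 -0.118] -0.677
-14 [ 0.498 -0.151] -0.743
-8 [ 0.521 -0.187] -0.81
```

Call:
{"fn": "play_rows", "kwargs": {"commands": [[[1,0.04,0.005,0,0],[1,0.081,0.011,0,-0.01],[1,0.103,0.014,0,-0.04],[1,0.124,0.017,0,-0.077],[1,0.145,0.018,0,-0.11],[1,0.166,0.019,0,-0.143],[1,0.188,0.018,0,-0.176],[1,0.209,0.017,0,-0.21],[1,0.231,0.014,0,-0.243],[1,0.252,0.01,0,-0.277],[1,0.273,0.005,0,-0.31],[1,0.293,-0.001,0,-0.343]]]}}

```text
clock: 11.17
tcp_pos: [0.5874, -0.1628, 0.1754]
orientation: [2.951, 1.076, -0.0]
contact_force: [-4.7, -0.9, 0.1]
grip_width: -0.0001
gripper_force: 1.7
```

```bash
cat > look.py <<'E'
from h import *
import sys
o=get_obs(); t=np.array(o["tcp_pos"]); R=cv2.Rodrigues(np.array(o["orientation"]))[0]; print(o["clock"],t,R[:,0].round(3),o["contact_force"])
f=viewer.grab_frame("wrist"); b=viewer.grab_frame("side"); a=viewer.grab_frame("scene")
for n,F,bx in(("w",f,(200,50,450,399)),("side",b,(315,190,400,250)),("scene",a,(255,180,310,235))):
    s=seg(F,"red",bx); print(n,s, None if s is None else atz(F,s[0],.194 if n=="w" else .178,o if n=="w" else None))
piv=np.array([.548,-.088]); y0=np.arctan2(R[1,0],R[0,0])
for phi in np.radians(np.arange(-47,0,3)):
    tt=np.array([-np.sin(phi),np.cos(phi)]); p=piv+.08*np.array([np.cos(phi),np.sin(phi)])-.018*tt
    d=R.T@np.r_[p-t[:2],0]; print(round(np.degrees(phi)),(d[:2]/.2).round(3), round(-((phi+np.pi/2)-y0)/(np.pi/2),3))
d=b["pixels"][190:290,260:360]; s=a["pixels"][150:250,230:330]
cv2.imwrite("pics/%s.png"%sys.argv[1],cv2.resize(np.hstack([s,d])[:,:,::-1],None,fx=4,fy=4,interpolation=cv2.INTER_CUBIC))
E
python3 look.py l1
```

```text
11.1667 [ 0.58742442 -0.1628374   0.1754019 ] [ 0.765  0.643 -0.   ] [-4.69211204 -0.86361211  0.06568583]
w (array([310. , 226.5]), array([ 294,  201,   33,   52, 1313], dtype=int32)) [ 0.60263716 -0.14566395  0.194     ]
side None None
scene (array([278.5, 204. ]), array([277, 202,   4,   5,  11], dtype=int32)) [ 0.59320835 -0.14789022  0.178     ]
-47 [ 0.021 -0.009] -0.033
-44 [ 0.042 -0.006] -0.066
-41 [ 0.063 -0.004] -0.099
-38 [ 0.085 -0.003] -0.133
-35 [ 0.106 -0.004] -0.166
-32 [ 0.128 -0.005] -0.199
-29 [ 0.149 -0.008] -0.233
-26 [ 0.17  -0.011] -0.266
-23 [ 0.191 -0.016] -0.299
-20 [ 0.212 -0.022] -0.333
-17 [ 0.232 -0.029] -0.366
-14 [ 0.252 -0.037] -0.399
-11 [ 0.271 -0.046] -0.433
-8 [ 0.29  -0.056] -0.466
-5 [ 0.309 -0.067] -0.499
-2 [ 0.327 -0.079] -0.533
```

View pics/l1.png

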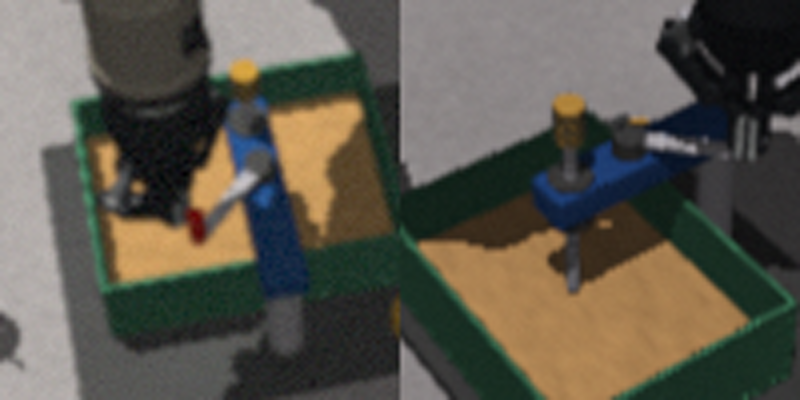

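The lever turns with the fingers. The post is in contact at about -47° from world x, at (199,224)/4 in the scene crop, and the knob and probe haven't moved.

Call:
{"fn": "play_rows", "kwargs": {"commands": [[[1,0.021,-0.009,0,-0.033],[1,0.042,-0.006,0,-0.066],[1,0.063,-0.004,0,-0.099],[1,0.085,-0.003,0,-0.133],[1,0.106,-0.004,0,-0.166],[1,0.128,-0.005,0,-0.199],[1,0.149,-0.008,0,-0.233],[1,0.17,-0.011,0,-0.266],[1,0.191,-0.016,0,-0.299],[1,0.212,-0.022,0,-0.333],[1,0.212,-0.022,0,-0.333]]]}}

```text
clock: 12.23
tcp_pos: [0.6172, -0.1327, 0.175]
orientation: [2.574, 1.798, 0.0]
contact_force: [-2.2, -2.4, 1.3]
grip_width: -0.0
gripper_force: 1.1
```

```bash
python3 look.py l2
```

```text
12.2333 [ 0.61716708 -0.13269966  0.17500943] [ 0.344  0.939 -0.001] [-2.22580283 -2.40622797  1.30083637]
w (array([312., 237.]), array([296, 222,  33,  31, 775], dtype=int32)) [ 0.62078244 -0.11453925  0.194     ]
side None None
scene (array([290.5, 207.5]), array([289, 206,   4,   4,  10], dtype=int32)) [ 0.61379574 -0.11600715  0.178     ]
-47 [-0.17  -0.085] 0.298
-44 [-0.153 -0.072] 0.265
-41 [-0.136 -0.06 ] 0.232
-38 [-0.118 -0.049] 0.198
-35 [-0.099 -0.038] 0.165
-32 [-0.08  -0.029] 0.132
-29 [-0.06 -0.02] 0.098
-26 [-0.04  -0.013] 0.065
-23 [-0.019 -0.007] 0.032
-20 [ 0.002 -0.001] -0.002
-17 [0.023 0.003] -0.035
-14 [0.044 0.006] -0.068
-11 [0.065 0.008] -0.102
-8 [0.087 0.008] -0.135
-5 [0.108 0.008] -0.168
-2 [0.13  0.006] -0.202
```

Call:
{"fn": "play_rows", "kwargs": {"commands": [[[1,0.012,0.001,0,-0.018],[1,0.023,0.003,0,-0.035],[1,0.034,0.004,0,-0.052],[1,0.034,0.004,0,-0.052]]]}}

```text
clock: 12.72
tcp_pos: [0.6205, -0.1261, 0.1746]
orientation: [2.497, 1.904, 0.002]
contact_force: [0.2, -4.3, 2.5]
grip_width: 0.0001
gripper_force: 1.9
```

Call:
{"fn": "play_rows", "kwargs": {"commands": [[[1,0.01,0.001,0,-0.017],[1,0.02,0.001,0,-0.033],[1,0.02,0.001,0,-0.033]]]}}

```text
clock: 12.97
tcp_pos: [0.6211, -0.1258, 0.1746]
orientation: [2.448, 1.962, -0.003]
contact_force: [0.5, -11.2, 4.2]
grip_width: 0.0
gripper_force: 5.4
```

The lever is at its stop: the force has risen to 11 N with no more travel. Next I back off and lift.

Call:
{"fn": "play_rows", "kwargs": {"commands": [[[1,-0.06,0,0,0],[1,-0.15,0,0,0],[1,-0.2,0,0,0],[1,-0.2,0,-0.1,0],[1,-0.2,0,-0.3,0],[1,-0.2,0,-0.5,0],[1,-0.2,0,-0.6,0],[1,-0.2,0,-0.6,0],[1,-0.2,0,-0.6,0]]]}}

```text
clock: 13.72
tcp_pos: [0.6129, -0.1603, 0.2952]
orientation: [2.449, 1.967, 0.004]
contact_force: [-0.0, -0.3, -1.2]
grip_width: -0.0004
gripper_force: 0.0
```

```bash
python3 look.py l3 | head -4; python3 - <<'E'
from h import *
b=viewer.grab_frame("side"); a=viewer.grab_frame("scene")
for n in("glue_jar","pencil_pot"): print(n,[q["rect"] for q in viewer.trace(b,n)[:3]])
E
```

```text
13.7167 [ 0.61293264 -0.16034675  0.29519137] [0.216 0.976 0.001] [-0.03564105 -0.29396849 -1.24066276]
w (array([316., 133.]), array([308, 124,  17,  19, 254], dtype=int32)) [ 0.6224709  -0.10858668  0.194     ]
side None None
scene (array([294. , 209.5]), array([293, 207,   3,   6,  12], dtype=int32)) [ 0.6230833  -0.10749141  0.178     ]
glue_jar [[243.1, 162.1, 262.7, 187.4]]
pencil_pot [[405.7, 284.4, 446.0, 350.7], [444.7, 293.0, 468.9, 324.7], [364.5, 288.1, 385.5, 328.3]]
```

View pics/l3.png

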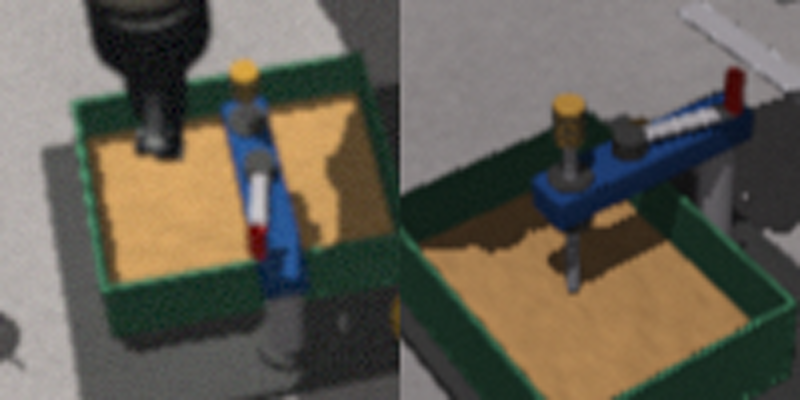

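The lever lies along the head towards the column, with the post at (258,243)/4 in the scene crop, about 1.3 rad. The probe tip is unmoved on the boards, the jar and pot are upright, and the robot is clear.

```bash
python3 -c "
from bench import r
print(r.hand_in())"
```

```text
the job is handed in; nothing more can be done
None
```

The job is handed in, but no verdict came back: the probe was lowered onto the boards (upper face about 49 mm above the bench), the lever was swung to its stop to lock it, and the glue jar and pencil pot are still upright.

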